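# Clamp a stone slab with the cam lever

### The job

A stone slab lies loose under the bridge clamp. With the cam lever up, screw the round thumb nut at the other end of the bar down (clockwise from above) until the lever begins to meet firm resistance about half way through its swing; then press the lever fully down so that it stays shut and the slab is held, without shifting the slab.

Things in the scene. Friction and masses are not known exactly. Their poses are not given: they have to be found in the camera images.
- clamp_base: Bridge clamp screwed to the bench: aluminium plate 104 mm (x), y from -155 to +115 mm, 10 mm thick, 2 mm rubber mat on it. Origin: on its underside; z up. 10 mm rods stand at y = +75 mm (threaded, with the nut) and y = -75 mm, x = 0; a steel bar 28 mm wide, 10 mm thick, bridges them along y, its top at z = 55 mm or lower. Beyond, at y = -115 mm, is the cam lever.
- rod_top (a point): Top end of the threaded rod in the nut, 93 mm above the bench while the lever is upright. Shutting the lever draws both rods, the nut, the bar and the foot down together, 4.8 mm per rad of lever.
- nut_mid (a point): Centre of the round knurled thumb nut: 40 mm diameter, 26 mm tall, axis vertical, underside 2 mm above the bar; the rod sticks out up to 20 mm above its top. Turned clockwise from above it sinks along the rod 1.2 mm per rad, with the bar and the foot. Stiff (0.3 N m), stays where left. About 2 to 4.3 rad are needed from the start.
- lever_pivot (a point): Middle of the cam lever's pin, fixed on the base at x = 0, y = -115 mm, z = 50 mm; the lever turns about it, about an axis along the base's x.
- lever_grip (a point): Point in the middle of the cam lever's flat arm, 65 mm along the arm from the pin. The arm is 16 mm wide (along the base's x), 10 mm thick; a 16 mm thick round end 84 mm from the pin.
- cam_lever (a joint): Cam lever angle (rad): 0 upright (open), growing outward (base -y, away from the nut) and down; 1.5 nearly level, at its stop (shut). Starts at 0 to 0.35. Stays where left while the foot is free (push at lever_grip: 4 N upright, 1 to 2 N lower down). With the foot pressing right, 5 to 6 N near the end, and its friction keeps it shut; set far too tight it springs back up.
- foot: Round rubber-faced foot, 26 mm diameter, under the bar at base x = 0, y = -15 mm. Origin: centre of its underside. A spring in its stem (16 N per mm) gives when it presses the slab. Shutting the lever from upright lowers it 7.2 mm; so with the nut set right its underside is about 3.6 mm above the slab's top while the lever is upright.
- stone_slab: Pale flat sawn stone slab, 59 x 82 x 5.5 mm, loose on the base's mat under the foot. Origin: centre of its underside; its top is 5.5 mm above.
Things that resemble listed ones, but are neither listed nor needed, are in the scene too. There is more than one size of the stone_slab; the job needs the middle-sized.

How it is judged:
By the outcome, as a careful person would: the job done as asked, in the order asked, and still so for the second after the job is handed in, with the robot touching nothing.
It also fails if it takes over 64 s, if anything falls off the work surface, if the arm or the gripper's body presses on something with over 40 N, if the wrist force passes 120 N, or if a joint passes its speed limit or range.

### The arm

A 6-joint arm with a two-finger parallel gripper is mounted at the origin on a cart in front of the work surface, level with it; the furniture and walls round the work are solid. World frame = base frame: x ahead of the robot, y to its left, z up, the work surface at z = 0. Lengths are in mm, angles in rad, forces in N, time in s.
With the tool pointing down it reaches from about 350 to 975 mm from the base axis. Payload 4.9 kg.
Tool frame: the origin (TCP) lies at the centre of the arm's flange, where the gripper is bolted on; the fingertips stand 173 mm ahead of it and the grasp point (between the pads) lies 155 mm ahead of it; z points along the fingers, y is the line along which they close (so a half turn about z gives the same grasp; the last joint's range is limited). The gripper opens to 85 mm and grips with 20 to 120 N. Pads are 22 mm wide; open, the fingers measure 114 mm over their backs; the gripper's body (76 mm by 85 mm) begins 54 mm behind the grasp point. The pads swing forward as they close: fully open they stand 13 mm farther back than shut.
Start: joints at [1.157, 0.053, 1.613, -0, 1.476, -0.119], TCP at [181.583, 598.022, 404.704] pointing down, gripper open.
Joint ranges: [-3.01, 3.01], [-1.01, 2.22], [0.06, 2.58], [-1.02, 4.17], [0.09, 2.62], [-3.14, 3.14]. Speed limits (rad/s): [2.57, 2.57, 3.14, 3.14, 3.14, 3.14].

### API

Orientations are given as a 3x3 rotation matrix whose columns are the frame's x, y, z axes.
In Python, from station import bot, get_image, hand_in gives the robot as it stands. Calls block until the motion is done:
- bot.movep(position, orientation): joint-space move of the TCP to a pose.
- bot.move_linear(position, orientation=None, rate=150, stop_force=None): straight line of the TCP; orientation=None keeps the orientation; rate is the mean speed in mm/s. With stop_force (N) it stops when the force on the tool has changed by that much, and returns True; else False.
- bot.move_j(angles): joint-space move.
- bot.gripper_to(opening, force=None): opening from 0.0 (shut) to 1.0 (fully open); force is the grip in N (None keeps the last); returns when the fingers have stopped.
- bot.hold(seconds).
- bot.ik(position, orientation): joint angles nearest the present ones, or None.
- bot.state(): the state.
- get_image(name): name is "side" or "top" or "wrist"; returns a dict with "image" (384x512x3 uint8, blue, green, red), "vfov" (degrees; the focal length in pixels is half the picture's height over the tangent of half this angle, whatever the lens; pixels are square), "cx", "cy" (the principal point, pixels), "D" ([k1, k2, p1, p2, k3] as OpenCV has them; the pictures are not rectified), "R" (3x3) and "t" (3): a world point X has camera coordinates R X + t. Camera axes: x right, y down, z forward; pixel columns grow to the right and rows downward; lengths in mm; the calibration is good to about 2 mm. A picture is of the moment at which its call begins. There is no depth.
A pose or a line that the arm cannot do raises bot.IKError and nothing moves.
- hand_in(): hands the job in; it is judged then, once.
The state is a dict: "clock": time; "joint_pos": joint angles; "joint_velocities": joint speeds; "joint_efforts": joint torques, N m; "tcp_pos": TCP position; "tool_rot": TCP orientation; "wrist_force": force on the tool from outside, world axes, zero at the start; "moment": the same for the moment, N m; "opening": opening from 0.0 (shut) to 1.0 (fully open); "gripper_force": force on a finger pad.
Only numpy, scipy, OpenCV 4.12 (cv2) and the standard library are available. Lean on these libraries where they do the work, as an engineer would, in place of code of your own. Each camera call takes 0.05 s, during which the arm holds its last target. There are 200 camera calls.

## Working session

There is one attempt and no reset: what is moved stays moved. The work goes in short steps, each a Python script; the robot and the scene stay as the last script left them, time stands still between calls to the robot, and variables do not carry over. Pictures are saved under pics/ and viewed, at most 10 in all, crops included, and the job is handed in when it is done.

```bash
mkdir -p pics; ls
python3 - <<'E'
from station import bot,get_image
import cv2,numpy as np
for n in("top","side"):
    d=get_image(n);cv2.imwrite(f"pics/{n}0.png",d["image"]);np.save(n+"0.npy",d,allow_pickle=True)
    print(n,d["vfov"],d["cx"],d["cy"],d["D"],np.round(-np.array(d["R"]).T@d["t"]),np.round(d["R"],2).tolist())
E
```

```text
pics
top 50.05693262997176 258.0158092025493 194.18269578321184 [-0.06973715  0.          0.          0.          0.        ] [ 371.  -33. 1085.] [[-0.03, -1.0, -0.0], [-0.99, 0.03, -0.12], [0.12, -0.0, -0.99]]
side 49.59801293142845 252.32903898833763 196.31712376168235 [-0.02282753  0.          0.          0.          0.        ] [ 427. -717.  614.] [[1.0, -0.03, 0.02], [-0.01, -0.6, -0.8], [0.04, 0.8, -0.6]]
```

View pics/top0.png

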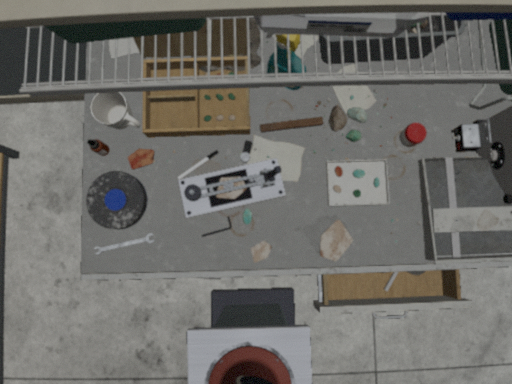

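View pics/side0.png

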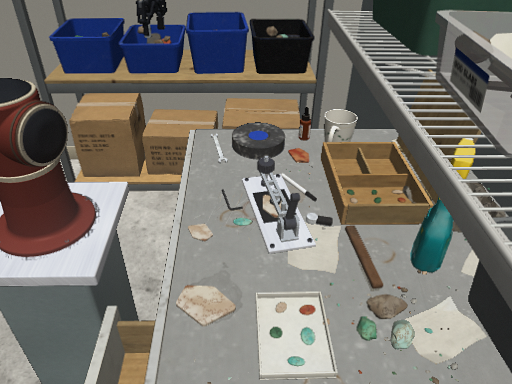

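The top view shows the clamp at about (232,188), with the nut at (193,192) and the lever at (268,175). The side view has the nut at (266,165) and the lever at (291,210). I'll crop both to get pixel positions.

Run:
```python
import cv2,numpy as np
a=cv2.imread("pics/top0.png")[155:221,172:292];b=cv2.imread("pics/side0.png")[148:258,236:326]
A=cv2.resize(a,None,fx=6,fy=6,interpolation=cv2.INTER_CUBIC)[:,:720];cv2.imwrite("pics/topc.png",A)
cv2.imwrite("pics/sidec.png",cv2.resize(b,None,fx=5.4,fy=5.4,interpolation=cv2.INTER_CUBIC))
```

```text
(no output)
```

View pics/topc.png

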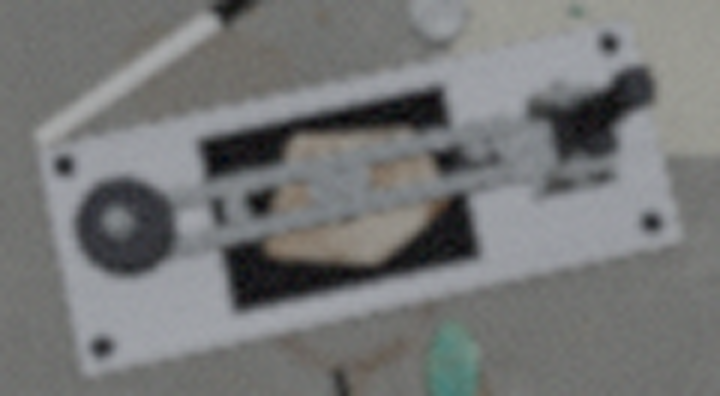

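View pics/sidec.png

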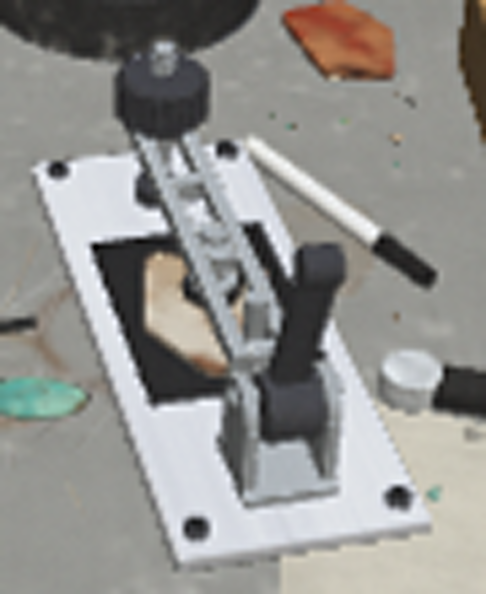

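The top crop puts the plate corners at (38,140), (630,22), (684,240) and (85,375), the rod top near (118,215) and the lever end at (632,88). The side crop puts the rod top at (163,45) and the lever knob centre at (322,262). The lever is near upright.

```bash
cat > h.py <<'E'
import numpy as np,cv2
def ray(d,uv):
    f=192/np.tan(np.radians(d["vfov"]/2));K=np.array([[f,0,d["cx"]],[0,f,d["cy"]],[0,0,1]])
    n=cv2.undistortPoints(np.array([[uv]],float),K,np.array(d["D"],float))[0,0]
    R=np.array(d["R"]);return -R.T@d["t"],R.T@np.array([n[0],n[1],1])
def plane(d,uv,z):
    c,r=ray(d,uv);return c+r*(z-c[2])/r[2]
def tri(*a):
    A=np.zeros((3,3));b=np.zeros(3)
    for d,uv in a:
        c,r=ray(d,uv);r=r/np.linalg.norm(r);P=np.eye(3)-np.outer(r,r);A+=P;b+=P@c
    return np.linalg.solve(A,b)
E
python3 - <<'E'
from h import *
T=np.load("top0.npy",allow_pickle=True).item();S=np.load("side0.npy",allow_pickle=True).item()
t=lambda u,v:(u/6+172-.4,v/6+155-.4); s=lambda u,v:(u/5.4+236-.4,v/5.4+148-.4)
C=np.array([[52,115],[52,-155],[-52,-155],[-52,115]])
def fit(P):
    P=np.array(P)[:,:2];q=P-P.mean(0);m=C-C.mean(0)
    th=np.arctan2((m[:,0]*q[:,1]-m[:,1]*q[:,0]).sum(),(m*q).sum());R=np.array([[np.cos(th),-np.sin(th)],[np.sin(th),np.cos(th)]])
    o=P.mean(0)-R@C.mean(0);print("th",th,"o",o,"res",np.round(P-(C@R.T+o),1).tolist());return R,o
R,o=fit([plane(T,t(*p),10) for p in[(38,140),(630,22),(684,240),(85,375)]])
R2,o2=fit([plane(S,s(*p),10) for p in[(248,138),(430,525),(182,563),(36,165)]])
for n,a,b in[("rodtop",(118,215),(163,45)),("knob",(632,88),(322,262))]:
    X=tri((T,t(*a)),(S,s(*b)));print(n,X,"base",R.T@(X[:2]-o), "rowtop-plane93",plane(T,t(*a),93),plane(S,s(*b),93))
for y in(75,-115): print(R@[0,y]+o,R2@[0,y]+o2)
from station import bot
st=bot.state();print(st["clock"],st["opening"],np.round(st["tool_rot"],3).tolist())
E
```

```text
th 0.184315120382405 o [513.42570503  53.62430157] res [[1.6, -0.6], [-2.6, 1.7], [1.7, 0.4], [-0.7, -1.5]]
th 0.18318397669822772 o [512.49377783  51.9419256 ] res [[0.3, 2.0], [-2.5, -0.8], [2.2, -0.6], [0.1, -0.6]]
rodtop [497.88337411 126.95700706  93.43540238] base [-1.8391482  74.93909046] rowtop-plane93 [499.82874039 127.06201351  93.        ] [496.05163093 127.27733052  93.        ]
knob [539.24865691 -81.30499626 130.51908202] base [   0.65662542 -137.3765231 ] rowtop-plane93 [546.01323291 -83.20820715  93.        ] [547.81555799 -31.96278447  93.        ]
[499.68020772 127.35395167] [498.83168813 125.68707666]
[534.50213424 -59.42782858] [533.44231538 -61.1339727 ]
0.1 1.005128988151936 [[-0.957, 0.291, -0.001], [0.291, 0.957, -0.002], [0.0, -0.002, -1.0]]
```

```bash
cat >> h.py <<'E'
def down(psi): c,s=np.cos(psi),np.sin(psi); return np.array([[c,s,0],[s,-c,0],[0,0,-1.]])
N=np.array([499,126.7]); TH=.184
def B(x,y): # base xy -> world
    c,s=np.cos(TH),np.sin(TH); return np.array([c*x-s*y,s*x+c*y])+[513,53.2]
E
python3 - <<'E'
from h import *
from station import bot
q0=bot.ik([*N,330],down(2.85));print(np.round(q0,2) if q0 is not None else 0)
for p in np.arange(-3,3.2,1):
    q=bot.ik([*N,226],down(p)); print(round(p,1), None if q is None else np.round(q,2).tolist())
E
```

```text
[ 0.1  -0.16  1.94 -0.    1.36 -1.18]
-3.0 [0.1, -0.03, 2.01, -0.0, 1.16, -1.61]
-2.0 [0.1, -0.03, 2.01, -0.0, 1.16, -2.61]
-1.0 [0.1, -0.03, 2.01, -0.0, 1.16, 2.67]
0.0 [0.1, -0.03, 2.01, -0.0, 1.16, 1.67]
1.0 [0.1, -0.03, 2.01, -0.0, 1.16, 0.67]
2.0 [0.1, -0.03, 2.01, -0.0, 1.16, -0.33]
3.0 [0.1, -0.03, 2.01, -0.0, 1.16, -1.33]
```

```bash
cat >> h.py <<'E'
def turn(bot,q6,rad,z=226):
    """grip nut at j6=q6, turn clockwise by rad following its sink, release, lift"""
    def at(zz,j6):
        q=np.array(bot.ik([*N,zz],down(2.85)));q[5]=j6;return q
    bot.move_j(at(z+70,q6))
    print("hit",bot.move_linear([*N,z],rate=120,stop_force=8))
    bot.gripper_to(0.2,60);s=bot.state();print("grip",s["opening"],s["gripper_force"],s["tcp_pos"],np.round(s["wrist_force"],1))
    zz=s["tcp_pos"][2];n=max(1,int(np.ceil(rad/.7)))
    for i in range(1,n+1):
        bot.move_j(at(zz-1.2*rad*i/n,q6+rad*i/n));s=bot.state()
        print(round(s["joint_pos"][5],2),np.round(s["wrist_force"],1),np.round(s["moment"],2),round(s["clock"],1))
    bot.gripper_to(1.0)
    bot.move_linear([*N,z+70],rate=150)
E
python3 - <<'E'
from h import *
from station import bot,get_image
q=np.array(bot.ik([*N,330],down(2.85)));q[5]=-1.2
bot.move_j(q);print(bot.state()["clock"])
d=get_image("wrist");cv2.imwrite("pics/w1.png",d["image"]);np.save("w1.npy",d,allow_pickle=True)
E
```

```text
2.1583
```

View pics/w1.png

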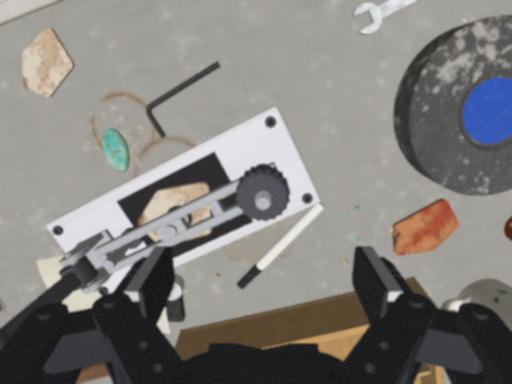

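The wrist view shows the rod top at about (263,199), the nut centred near (264,192), and nothing blocking it. Next I check the position, then grip and turn 2 rad.

Run:
```python
from h import *
from station import bot
W=np.load("w1.npy",allow_pickle=True).item()
X=plane(W,(263,199),91.7);print(X,plane(W,(263,193),77))
assert np.hypot(*(X[:2]-N))<5
turn(bot,-1.2,2.0)
```

```text
[495.05886914 126.68136017  91.7       ] [495.51927828 126.56776415  77.        ]
hit False
grip 0.44489880815141564 60.07560028228909 [499.34910819 126.88757356 227.0194784 ] [-2.4  1.5  6.4]
-0.53 [-2.2 -2.8  2.1] [-0.44  0.13 -0.22] 4.4
0.13 [-4.8 -3.7  5.8] [-0.72  0.53 -0.06] 5.1
0.8 [-8.2 -2.6  8.9] [-0.66  1.14 -0.16] 5.8
```

```bash
cat >> h.py <<'E'
U=np.r_[B(0,1)-B(0,0),0]; PSI=1.755
def tip(a,off=0,s=65):
    u=np.array([-np.sin(a),np.cos(a)]);n=np.array([np.cos(a),np.sin(a)])
    y,z=np.array([-115,50])+s*u+(5+off)*n
    return np.r_[B(0,y+11),z+173]
def press(bot,a0,a1,da=.05,dF=2.,amin=.6,sag=0):
    """push lever along arc; log tangential force; stop when it climbs dF over the running minimum past amin"""
    p=tip(a0);R=down(PSI)
    bot.gripper_to(0.0,40)
    bot.movep([p[0],p[1],p[2]+60],R);bot.move_linear(p,R,rate=150)
    bot.hold(.1);f0=np.array(bot.state()["wrist_force"]);log=[];a=a0
    while a<a1-1e-6:
        a=min(a+da,a1);bot.move_linear(tip(a),R,rate=60);s=bot.state()
        F=np.array(s["wrist_force"])-f0;t=np.array(s["tcp_pos"])
        y=(t[:2]-B(0,0))@U[:2]-11;z=t[2]-173
        ph=np.arctan2(-(y+115),z-50);r=np.hypot(y+115,z-50);al=ph+np.arcsin(5/r)
        Ft=F@(np.cos(al)*U+np.array([0,0,np.sin(al)]))
        log.append((al,Ft));print(f"{a:.2f} {al:.3f} Ft {Ft:.1f} F {np.round(F,1)} t {s['clock']:.1f}")
        m=[x[1] for x in log if x[0]>.45]
        if al>amin and m and Ft>min(m)+dF: break
    return log
E
sed -i 's/^N=.*; TH/N=np.array([497.3,126.8]); TH/' h.py
python3 - <<'E'
from h import *
from station import bot
p=bot.state()["tcp_pos"];bot.move_linear([p[0],p[1],345])
press(bot,0.0,1.35)
E
```

```text
0.05 0.054 Ft 0.8 F [ 1.2  1.1 -0.2] t 10.2
0.10 0.103 Ft -0.9 F [ 1.2 -0.7  0.6] t 10.4
0.15 0.153 Ft 0.4 F [-0.2  0.3  0.8] t 10.7
0.20 0.203 Ft 0.2 F [ 0.6  0.3 -0.1] t 10.9
0.25 0.252 Ft 0.3 F [0.5 0.2 0.7] t 11.2
0.30 0.302 Ft 0.2 F [ 0.4 -0.   0.9] t 11.4
0.35 0.351 Ft 0.9 F [0.1 0.5 1.4] t 11.7
0.40 0.402 Ft 1.1 F [1.  1.3 0.3] t 11.9
0.45 0.454 Ft 0.7 F [0.6 0.9 0.1] t 12.2
0.50 0.504 Ft -0.1 F [ 0.8 -0.1  0.4] t 12.4
0.55 0.554 Ft 0.1 F [1.4 0.3 0.1] t 12.7
0.60 0.604 Ft -0.2 F [ 1.  -0.1  0. ] t 12.9
0.65 0.654 Ft -0.3 F [ 0.5 -0.5  0.3] t 13.2
0.70 0.704 Ft 0.1 F [ 0.4  0.4 -0.2] t 13.4
0.75 0.754 Ft -1.0 F [ 1.5 -1.  -0.1] t 13.7
0.80 0.804 Ft -0.5 F [ 1.3  0.2 -0.7] t 13.9
0.85 0.854 Ft 0.4 F [1.3 0.8 0. ] t 14.2
0.90 0.904 Ft -0.1 F [ 1.3 -0.1  0.1] t 14.4
0.95 0.954 Ft -0.8 F [-0.3 -0.8 -0.5] t 14.7
1.00 1.004 Ft 0.0 F [0.5 0.  0.1] t 14.9
1.05 1.054 Ft 0.6 F [0.3 1.1 0.1] t 15.2
1.10 1.104 Ft -0.2 F [ 0.2  0.1 -0.3] t 15.4
1.15 1.154 Ft -0.3 F [ 0.8 -0.7  0. ] t 15.7
1.20 1.203 Ft 0.5 F [1.1 0.4 0.5] t 15.9
1.25 1.254 Ft -0.3 F [ 1.  -0.9  0.1] t 16.2
1.30 1.303 Ft 1.5 F [1.7 0.1 1.6] t 16.4
```

Run:
```python
from station import bot,get_image
import cv2,numpy as np
d=get_image("side");np.save("s2.npy",d,allow_pickle=True)
print(np.round(bot.state()["wrist_force"],1))
cv2.imwrite("pics/s2.png",cv2.resize(d["image"][100:270,216:346],None,fx=3.5,fy=3.5,interpolation=cv2.INTER_CUBIC))
```

```text
[0.7 0.2 0.5]
```

View pics/s2.png

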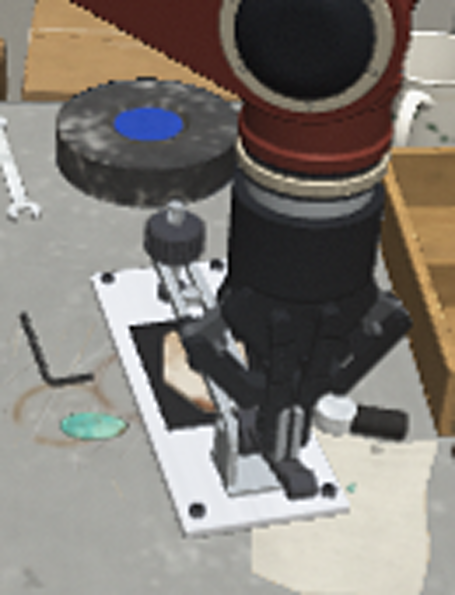

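The lever is almost level at about 1.3 rad and the finger is on it. Resistance has barely started, if at all, so the nut needs more turning. I'll press a little further to see, then raise the lever and look at the nut.

```bash
cat >> h.py <<'E'
def raise_lever(bot,a,a1=.05,s=68):
    R=down(PSI)
    def g(a,dz=0):
        u=np.array([-np.sin(a),np.cos(a)]);y,z=np.array([-115,50])+s*u
        return np.r_[B(0,y),z+156+dz]
    p=np.array(bot.state()["tcp_pos"]);bot.move_linear(p+[0,0,60],rate=250)
    bot.gripper_to(.6,25)
    bot.move_linear(g(a,60),R,rate=200);print("hit",bot.move_linear(g(a),R,rate=150,stop_force=10))
    bot.gripper_to(0,25);print("grip",bot.state()["opening"])
    while a>a1+1e-6:
        a=max(a-.25,a1);bot.move_linear(g(a),R,rate=90)
    print(np.round(bot.state()["wrist_force"],1))
    bot.gripper_to(.6);bot.move_linear(g(a,90),R,rate=250);print(bot.state()["clock"])
E
python3 - <<'E'
from h import *
from station import bot,get_image
R=down(PSI)
for a in (1.36,1.42):
    bot.move_linear(tip(a),R,rate=40);s=bot.state();print(a,np.round(s["wrist_force"],1),np.round(s["tcp_pos"],1))
raise_lever(bot,1.42)
bot.gripper_to(1.0)
q=np.array(bot.ik([*N,330],down(2.85)));q[5]=-1.2
bot.move_j(q);print(bot.state()["clock"])
d=get_image("wrist");np.save("w3.npy",d,allow_pickle=True)
w=np.load("w1.npy",allow_pickle=True).item()["image"]
f=lambda im,x,y:cv2.resize(im[y:y+96,x:x+130],None,fx=3,fy=3,interpolation=cv2.INTER_CUBIC)
cv2.imwrite("pics/w3.png",np.vstack([np.hstack([f(w,205,145),f(d["image"],205,145)]),np.hstack([f(w,30,210),f(d["image"],30,210)])]))
E
```

```text
1.36 [ 0.8 -0.7  1.1] [ 543.4 -110.6  241.2]
1.42 [0.3 0.5 0.2] [ 543.6 -111.5  237.4]
hit False
grip 0.18229435355034793
[ 4.1 -3.4  1.3]
22.0417
23.2917
```

View pics/w3.png

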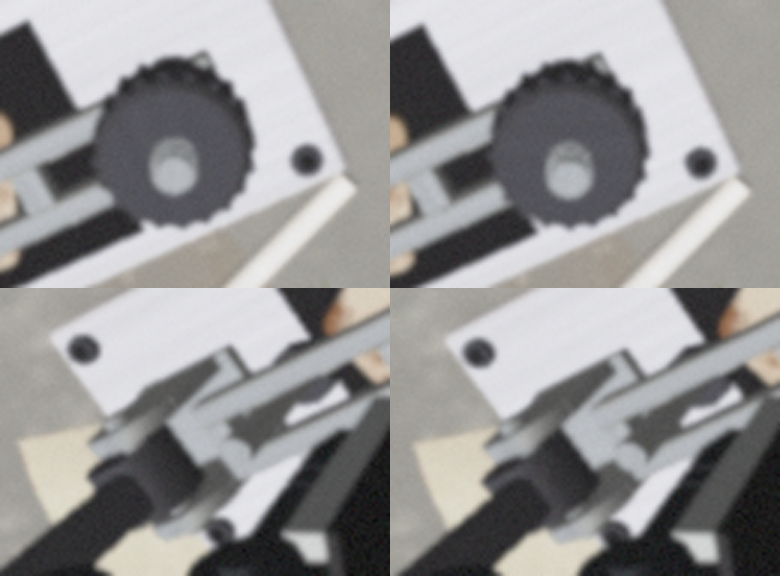

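The rod now stands out further above the nut top, so the nut did turn. Static force readings can't show resistance here because the lever's own friction holds it where it is left. I'll measure the foot gap directly, with low oblique wrist views.

```bash
cat >> h.py <<'E'
def cam_pose(bot):
    """camera in tool frame (tcp-relative)"""
    w=np.load("w3.npy",allow_pickle=True).item();q=np.load("w3q.npy",allow_pickle=True).item()
    Rt=np.array(q["tool_rot"]);R=np.array(w["R"]);c=-R.T@w["t"]
    return Rt.T@R.T,Rt.T@(c-q["tcp_pos"])
def look(target,az,el,dist,RC,cC):
    f=np.array([np.cos(el)*np.cos(az),np.cos(el)*np.sin(az),-np.sin(el)])
    out=[]
    x=np.cross(f,[0,0,1.]);x/=np.linalg.norm(x)
    for sg in(1,-1):
        Rc=np.column_stack([sg*x,np.cross(f,sg*x),f]);Rt=Rc@RC.T
        out.append((target-dist*f-Rt@cC,Rt))
    return out
E
python3 - <<'E'
from h import *
from station import bot
np.save("w3q.npy",bot.state(),allow_pickle=True)
RC,cC=cam_pose(bot);print("cam in tool",np.round(cC),np.round(RC,2).tolist())
T=np.r_[B(0,-15),25]
for el in(15,22,30,40):
  for dist in(200,260,320):
    for az in(TH-.5,TH-.2,TH,TH+.3,TH+.6):
      for k,(p,R) in enumerate(look(T,az,np.radians(el),dist,RC,cC)):
        q=bot.ik(p,R)
        if q is not None:
            print(el,dist,round(az-TH,1),k,"tcp",np.round(p),"tipz",round((p+R[:,2]*173)[2]),"tip->T",np.round(p+R[:,2]*173-T),np.round(q,1))
E
```

```text
cam in tool [78. -2. 31.] [[0.0, -0.95, -0.31], [1.0, 0.0, 0.0], [-0.0, -0.31, 0.95]]
15 200 -0.5 0 tcp [306. 105.  -3.] tipz 5 tip->T [-45.  13. -20.] [-2.2  2.   2.4  1.4  1.2 -2.9]
15 200 -0.2 0 tcp [296.  40.  -3.] tipz 5 tip->T [-47.  -1. -20.] [-2.5  1.8  2.5  1.   0.8 -2.5]
15 200 0.0 0 tcp [300.  -3.  -3.] tipz 5 tip->T [-46. -10. -20.] [-0.5  0.5  2.5  2.5  1.5 -1.5]
15 200 0.3 0 tcp [322. -65.  -3.] tipz 5 tip->T [-41. -23. -20.] [-0.8  0.5  2.4  1.9  1.6 -1.4]
15 200 0.3 1 tcp [359. -42. 159.] tipz 66 tip->T [-28. -13.  41.] [-0.5 -0.4  2.6  1.3  0.9  2.9]
15 200 0.6 0 tcp [ 361. -118.   -3.] tipz 5 tip->T [-32. -34. -20.] [-0.8  0.6  2.2  1.6  1.6 -1.2]
15 200 0.6 1 tcp [390. -85. 159.] tipz 66 tip->T [-23. -21.  41.] [-0.6 -0.2  2.4  1.2  1.1  2.6]
15 260 -0.5 0 tcp [251. 123.  12.] tipz 21 tip->T [-101.   31.   -4.] [-2.   1.9  2.5  1.5  1.5 -2.8]
15 260 0.3 0 tcp [270. -92.  12.] tipz 21 tip->T [-92. -50.  -4.] [-1.   0.4  2.5  1.7  1.6 -1.4]
15 260 0.6 0 tcp [ 320. -159.   12.] tipz 21 tip->T [-74. -75.  -4.] [-1.   0.5  2.3  1.4  1.7 -1.2]
15 260 0.6 1 tcp [ 349. -12
[... 4077 characters left out ...]
 0.6 1 tcp [409. -66. 260.] tipz 114 tip->T [-41. -39.  89.] [-0.5 -0.4  2.3  0.6  1.1 -3. ]
40 320 -0.5 1 tcp [331. 101. 299.] tipz 152 tip->T [-97.  33. 127.] [ 0.2 -0.8  2.5 -0.3  1.  -1. ]
40 320 -0.2 1 tcp [321.  43. 299.] tipz 152 tip->T [-103.    3.  127.] [-0.1 -1.   2.5  0.1  1.  -1.7]
40 320 0.0 1 tcp [324.   4. 299.] tipz 152 tip->T [-102.  -17.  127.] [-0.3 -1.   2.5  0.3  1.1 -2.1]
40 320 0.3 1 tcp [342. -51. 299.] tipz 152 tip->T [-92. -47. 127.] [-0.5 -0.8  2.5  0.5  1.2 -2.7]
40 320 0.6 0 tcp [ 302. -177.  170.] tipz 104 tip->T [-100. -102.   79.] [-1.  -0.2  2.5  1.1  1.5 -0.7]
40 320 0.6 1 tcp [377. -98. 299.] tipz 152 tip->T [-74. -72. 127.] [-0.6 -0.6  2.3  0.6  1.3 -3.1]
```

Run:
```python
from h import *
from station import bot,get_image
RC,cC=cam_pose(bot);T=np.r_[B(0,-15),25]
bot.move_linear([*N,390],rate=250)
ims=[]
for i,el in enumerate((30,15)):
    p,R=look(T,TH+.6,np.radians(el),320,RC,cC)[1]
    (bot.movep if i==0 else bot.move_linear)(p,R)
    bot.hold(.15);d=get_image("wrist");np.save(f"v{i}.npy",d,allow_pickle=True)
    ims.append(cv2.resize(np.ascontiguousarray(d["image"][::-1,::-1])[130:270,190:330],None,fx=2.8,fy=4,interpolation=cv2.INTER_CUBIC))
cv2.imwrite("pics/v.png",np.hstack(ims));print(bot.state()["clock"])
```

```text
28.3333
```

View pics/v.png

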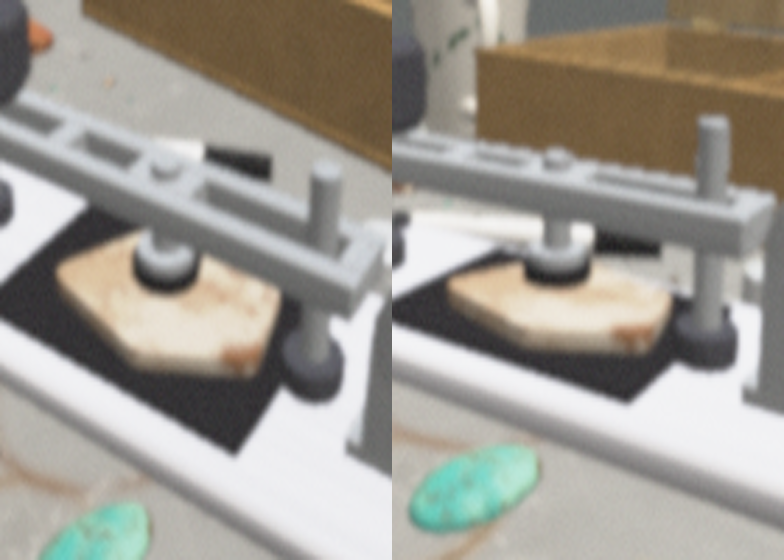

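Both views show the foot's black rubber face clear of the slab. Its front bottom edge is at about (165,291) in the left view and (556,286) in the right. The mat corner, at (236,455) and (630,403), gives a check height of 12 mm.

Run:
```python
from h import *
V=[np.load(f"v{i}.npy",allow_pickle=True).item() for i in(0,1)]
def px(x,y,i): return (511-((x-392*i+.5)/2.8-.5+190),383-((y+.5)/4-.5+130))
base=lambda X:np.r_[(X[:2]-B(0,0))@(B(1,0)-B(0,0)),(X[:2]-B(0,0))@U[:2],X[2]]
for n,a,b in[("foot bottom front",(165,291),(556,286)),("mat corner z12",(236,455),(630,403)),("slab corner top",(135,352),(524,340)),("bar end bottom front",(348,312),(742,254))]:
    X=tri((V[0],px(*a,0)),(V[1],px(*b,1)));print(n,np.round(base(X),1))
az=TH+.6;h=np.array([np.cos(az),np.sin(az)])
for i,a in enumerate([(165,291),(556,286)]):
    c,r=ray(V[i],px(*a,i));F=B(0,-15)-13*h;k=((F-c[:2])@h)/(r[:2]@h);X=c+k*r;print("single",i,np.round(base(X),2))
    c,r=ray(V[i],px(*[(236,455),(630,403)][i],i))
    print(" mat corner on z=12",np.round(base(plane(V[i],px(*[(236,455),(630,403)][i],i),12)),1))
# local scale: mm per crop row at the foot
c,r=ray(V[1],px(556,286,1));c,r2=ray(V[1],px(556,290,1));print(np.linalg.norm(r-r2)*310)
```

```text
foot bottom front [ -9.1 -21.9  21.5]
mat corner z12 [-39.  -69.4  10.7]
slab corner top [-25.5 -20.   11.5]
bar end bottom front [ -9.6 -91.1  40.3]
single 0 [-10.49 -22.69  22.46]
 mat corner on z=12 [-40.5 -70.   12. ]
single 1 [-10.38 -22.85  21.94]
 mat corner on z=12 [-41.7 -71.1  12. ]
0.9937848529090106
```

The foot underside is at about 22.4 mm, so with the lever upright the gap is about 5.2 mm against the 3.6 mm wanted. That calls for about 1.3 rad more on the nut.

Run:
```python
from h import *
from station import bot,get_image
p=np.array(bot.state()["tcp_pos"]);bot.move_linear(p+[0,0,130],rate=250)
bot.gripper_to(1.0)
bot.move_j([.1,-.2,1.85,0,1.49,.5])
turn(bot,.5,1.3,z=224)
RC,cC=cam_pose(bot);T=np.r_[B(0,-15),25]
bot.move_linear([*N,390],rate=250)
ims=[cv2.resize(np.ascontiguousarray(np.load("v1.npy",allow_pickle=True).item()["image"][::-1,::-1])[130:270,190:330],None,fx=2.8,fy=4,interpolation=cv2.INTER_CUBIC)]
p,R=look(T,TH+.6,np.radians(15),320,RC,cC)[1]
bot.movep(p+[0,0,100],R);bot.move_linear(p,R,rate=200);bot.hold(.1)
d=get_image("wrist");np.save("v2.npy",d,allow_pickle=True)
ims.append(cv2.resize(np.ascontiguousarray(d["image"][::-1,::-1])[130:270,190:330],None,fx=2.8,fy=4,interpolation=cv2.INTER_CUBIC))
cv2.imwrite("pics/v2.png",np.hstack(ims));print(bot.state()["clock"])
```

```text
hit False
grip 0.44379712664607296 60.12719802267384 [497.6767352  126.81104359 224.94375012] [-2.4 -0.6  5. ]
1.15 [0.9 1.1 1.5] [ 0.09 -0.18 -0.27] 33.7
1.8 [0.8 4.5 2. ] [ 0.55 -0.18 -0.26] 34.4
38.05
```

View pics/v2.png

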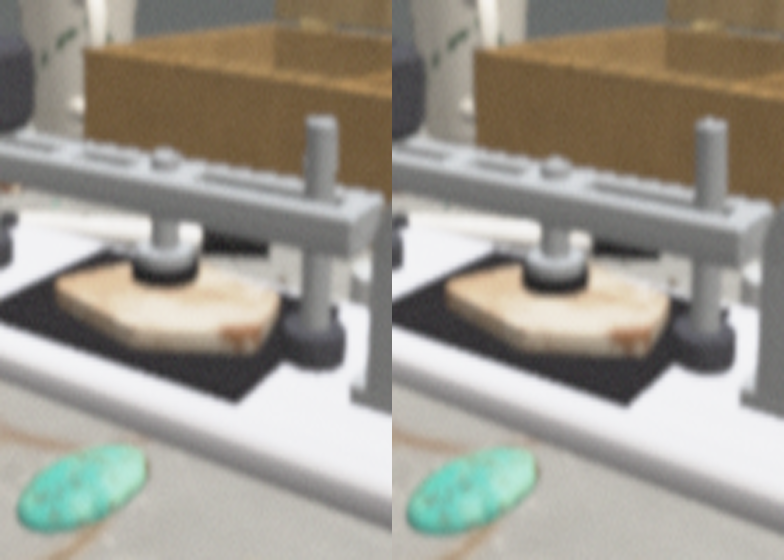

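The foot sank by the expected ~1.5 mm and the slab hasn't moved. Next is the lever press, in stages and watching the force while it moves.

Run:
```python
from h import *
from station import bot,get_image
p=np.array(bot.state()["tcp_pos"]);bot.move_linear(p+[0,0,130],rate=250)
bot.gripper_to(0.0,40)
R=down(PSI);p=tip(-.1)
bot.move_j([-.05,-.2,1.85,0,1.49,0.])
bot.movep([p[0],p[1],p[2]+60],R);bot.move_linear(p,R,rate=200)
bot.move_linear(tip(.25),R,rate=100)
for a in np.arange(.4,1.46,.15):
    h=bot.move_linear(tip(a),R,rate=60,stop_force=3.)
    s=bot.state();print(f"{a:.2f}",h,np.round(np.linalg.norm(np.array(s["tcp_pos"])-tip(a)),1),np.round(s["wrist_force"],1),round(s["clock"],1))
    if h: bot.move_linear(tip(a),R,rate=60)
for off in (0,-2,-4,-6):
    h=bot.move_linear(tip(1.5,off),R,rate=30,stop_force=12);s=bot.state();print("end",off,h,np.round(s["wrist_force"],1),np.round(s["tcp_pos"],1))
    if h or s["wrist_force"][2]>10: break
d=get_image("side");cv2.imwrite("pics/s4.png",d["image"]);np.save("s4.npy",d,allow_pickle=True);print(bot.state()["clock"])
```

```text
0.40 True 2.5 [-0.7  0.6  0.2] 43.5
0.55 True 2.7 [-0.3  1.1 -0.8] 43.9
0.70 True 2.6 [ 0.5 -0.2  0.1] 44.4
0.85 True 2.5 [-0.3 -0.  -0.3] 44.9
1.00 True 2.5 [ 0.3 -0.3  0.4] 45.3
1.15 True 2.5 [ 0.4  0.3 -0.4] 45.8
1.30 True 2.6 [-0.4 -0.3  0.7] 46.2
1.45 True 2.8 [ 0.   0.2 -0.5] 46.7
end 0 False [-1.1  0.9  3.7] [ 544.  -112.4  232.9]
end -2 False [-5.6  3.1 11.9] [ 544.2 -112.5  232.5]
47.4917
```

Run:
```python
from h import *
from station import bot,get_image
R=down(PSI)
s=bot.state();p=np.array(s["tcp_pos"])
for z in(6,130):
    bot.move_linear(p+[0,0,z],rate=100 if z==6 else 250)
bot.hold(.2)
RC,cC=cam_pose(bot);T=np.r_[B(0,-15),25]
bot.gripper_to(.9)
p,R=look(T,TH+.6,np.radians(15),320,RC,cC)[1]
bot.move_j([-.5,-.5,2.2,.4,1.4,1.5]) 
bot.movep(p+[0,0,100],R);bot.move_linear(p,R,rate=200);bot.hold(.1)
d=get_image("wrist");np.save("v3.npy",d,allow_pickle=True)
f=lambda im:np.ascontiguousarray(im[::-1,::-1])
a=cv2.resize(f(d["image"])[110:290,170:400],None,fx=1.9,fy=3,interpolation=cv2.INTER_CUBIC)
S=get_image("side")["image"];b=cv2.resize(S[148:258,236:326],None,fx=3.8,fy=540/110,interpolation=cv2.INTER_CUBIC)
cv2.imwrite("pics/v3.png",np.hstack([a,b]));print(bot.state()["clock"])
```

```text
53.125
```

View pics/v3.png

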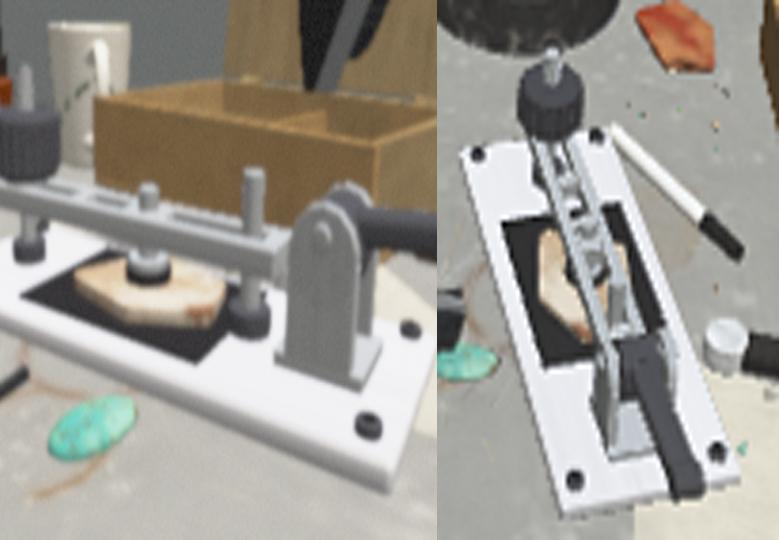

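The lever stays level after release, the foot sits on the slab, and its stem now stands about 4 mm prouder of the bar, close to the 3.6 mm target. The slab hasn't moved and the robot is clear.

```bash
python3 -c "
from station import hand_in
print(hand_in())"
```

```text
the job is handed in; nothing more can be done
None
```

I handed the job in at about 53 s with the nut turned about 3.3 rad clockwise and the lever shut. It stayed shut when released, with the foot pressing the slab and no visible shift. I set the nut from the foot gap seen by camera, because pushing the lever gave no clear reading of where resistance began; I also swung the lever down once early, before the final setting, and raised it again.

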